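# Slide the tea box into its place between the canisters

### The arm

A 6-joint arm with a two-finger parallel gripper is mounted at the origin on a cart in front of the work surface, level with it; the furniture and walls round the work are solid. World frame = base frame: x ahead of the robot, y to its left, z up, the work surface at z = 0. Lengths are in mm, angles in rad, forces in N, time in s.
With the tool pointing down it reaches from about 350 to 875 mm from the base axis. Payload 4.2 kg.
Tool frame: the origin (TCP) lies at the very end of the fingers, on their centre line; the grasp point (between the pads) lies 19 mm behind it; z points along the fingers, y is the line along which they close (so a half turn about z gives the same grasp; the last joint's range is limited). The gripper opens to 85 mm and grips with 20 to 120 N. Pads are 22 mm wide; open, the fingers measure 114 mm over their backs; the gripper's body (76 mm by 85 mm) begins 54 mm behind the grasp point. The pads swing forward as they close: fully open they stand 13 mm farther back than shut.
Start: joints at [1.539, 0.385, 0.008, 0, -1.194, -0.259], TCP at [179.167, 598.747, 231.312] pointing down, gripper open.
Joint ranges: [-3.14, 3.14], [-1.21, 2.06], [-1.07, 1.41], [-3.16, 2.05], [-2.99, -0.16], [-3.1, 3.1]. Speed limits (rad/s): [2.79, 2.79, 3.14, 3.14, 3.14, 3.14].

### API

Orientations are given as a unit quaternion [x, y, z, w].
In Python, from bench import read_state, get_image, camera_model, job_done gives the robot as it stands.
- The arm moves only by the shell command python3 -m handwheel 'ROWS'. ROWS is JSON, a list of rows, each a list of 7 numbers: the shift along the tool's x, y, z in m, then the turn, a rotation vector about the tool's x, y, z in rad, then the gripper's target within -1 to 1 (fully open at 1, half-way at 0, shut at -1). In form: [[dx, dy, dz, wx, wy, wz, jaw], ...]. A call has 1 to 10 rows; each row is the pose to reach, as a shift and turn from the pose commanded when the call began, along the tool's axes at that moment; what a row does not reach only later rows make up. A row lasts 1/8 s, in which the tool goes at most 62.5 mm and 10.7 degrees, less where a joint would pass 70% of its speed; a pose out of reach is approached as far as the arm can. A call with a gripper value outside its range is refused whole. The fingers move at their own pace and stop on an object; the grip force is fixed at half the most. Time passes only in rows, so rows that repeat a pose let the fingers close. It gives the time, the measured TCP pose, the force, the opening and the grip force at its end, in the units of the state.
- read_state(): the state, without advancing time (a new reading comes with each control period).
- get_image(name): name is "side" or "top"; returns (picture, depth): 400x640x3 uint8, blue, green, red; 400x640 float32, mm along the optical axis (not along the pixel's ray), 0 where there is no reading.
- camera_model(name): a dict with "K" (3x3 intrinsics, pixels), "dist" ([k1, k2, p1, p2, k3] as OpenCV has them; the pictures are not rectified), "rvec" (rotation vector, rad) and "tvec" (3), from world to camera coordinates, as OpenCV has them. Camera axes: x right, y down, z forward; pixel columns grow to the right and rows downward; lengths in mm; the calibration is good to about 2 mm. A picture is of the moment at which its call begins. camera_model takes no time and is no camera call.
- job_done(): hands the job in; it is judged then, once.
The state is a dict: "clock": time; "joints": joint angles; "joint_vel": joint speeds; "joint_efforts": joint torques, N m; "position": TCP position; "ee_rot": TCP orientation; "contact_force": force on the tool from outside, world axes, zero at the start; "wrist_torque": the same for the moment, N m; "gripper_width": finger opening in mm; "grasp_force": force on a finger pad.
Only numpy, scipy, OpenCV 4.12 (cv2) and the standard library are available. Lean on these libraries where they do the work, as an engineer would, in place of code of your own. Each camera call takes 0.05 s, during which the arm holds its last target. There are 200 camera calls.

### The job

Put the green tea box back in its place: push it along the worktop with the fingers into the narrow space between the two red canisters, until it sits square between them with its near long side level with the canisters' fronts. Just push it, without picking it up or tipping it, and leave the canisters and the other things standing where they are.

Things in the scene. Friction and masses are not known exactly. Their poses are not given: they have to be found in the camera images.
- tea_box: the green cardboard tea box, closed, loose, about 0.25 kg, flat on the worktop. Origin: centre of its underside. 70 mm along its x, 122 mm along its y, 77 mm high; its long upright sides face +x and -x. It starts on the robot's side of the canisters, roughly before the space between them, its x axis up to 20 degrees off theirs
- canister_flour: the larger red glazed canister with wire-bail lid, square, 165 mm high, loose but full and heavy (2.6 kg). Origin: centre of its underside. Its flat front (the side with the wire) is 56 mm from the origin toward its -x, facing the robot; back 58 mm toward +x; sides 57 mm along y. Stands left or right of the space
- canister_sugar: the smaller red canister of the same kind, 151 mm high, 2.6 kg, loose. Origin: centre of its underside. Front 53 mm from the origin toward its -x, back 54 mm, sides 54 mm along y. Stands beside the larger one, 240 mm from it centre to centre along their common y axis, turned the same way: the free space between them is about 130 mm wide
- honey_jar: honey jar with a yellow lid, 64 mm across, 100 mm high, origin at the centre of its underside; not part of the job, leave it alone
- salt_shaker: salt shaker, 44 mm across, 90 mm high, origin at the centre of its underside; leave it alone
- mug: white mug, 87 mm across, 113 mm with its handle, 90 mm high, origin at the centre of its underside; leave it alone

How it is judged:
By the outcome, as a careful person would: the job done as asked, in the order asked, and still so for the second after the job is handed in, with the robot touching nothing.
It also fails if it takes over 72 s, if anything falls off the work surface, if the arm or the gripper's body presses on something with over 40 N, if the wrist force passes 120 N, or if a joint passes its speed limit or range.

## Working session

There is one attempt and no reset: what is moved stays moved. The work goes in short steps, Python scripts to look and compute and a shell command to move; the robot and the scene stay as the last step left them, time stands still between calls to the robot, and variables do not carry over. Pictures are saved under pics/ and viewed, at most 10 in all, crops included, and the job is handed in when it is done.

```bash
mkdir -p pics; ls
python3 - <<'E'
from bench import *
import cv2,numpy as np
for n in("top","side"):
    p,d=get_image(n); cv2.imwrite(f"pics/{n}0.png",p); np.save(f"pics/{n}0.npy",d); m=camera_model(n)
    R=cv2.Rodrigues(np.array(m["rvec"],float))[0]; print(n,m["K"],m["dist"],-R.T@np.array(m["tvec"]).ravel(),R.round(2).tolist())
print(read_state())
E
```

```text
pics
top [[374.28961274   0.         316.08160136]
 [  0.         374.28961274 196.44999746]
 [  0.           0.           1.        ]] [-0.00671899  0.          0.          0.          0.        ] [ 361.33861865  266.29299066 1100.82445538] [[-0.52, -0.85, 0.0], [-0.83, 0.5, -0.24], [0.21, -0.13, -0.97]]
side [[486.28045559   0.         325.01458335]
 [  0.         486.28045559 198.11602355]
 [  0.           0.           1.        ]] [-0.09989124  0.          0.          0.          0.        ] [  311.33396054 -1021.78476132   600.55908863] [[0.98, -0.19, 0.02], [-0.06, -0.41, -0.91], [0.18, 0.89, -0.42]]
{'clock': 0.1, 'joints': array([ 1.53857841e+00,  3.85472247e-01,  6.73652815e-03, -4.31949941e-04,
       -1.19398250e+00, -2.58610589e-01]), 'joint_vel': array([-2.03063887e-04, -5.63036582e-04,  3.91068962e-03,  2.53649738e-03,
        4.51903390e-04,  4.49938862e-05]), 'joint_efforts': array([-4.65489211e-04, -3.93323207e+01,  1.88928992e+01,  4.19804022e+00,
       -2.62483205e-03,  5.43284756e-06]), 'position': array([179.04449839, 598.254174  , 230.32573049]), 'ee_rot': array([ 9.89433941e-01, -1.44981074e-01, -9.09181492e-05,  9.77469227e-04]), 'contact_force': array([-0.51762921,  0.62652905, -0.69331196]), 'wrist_torque': array([-0.03952094, -0.00293957,  0.05110799]), 'grasp_force': 0.0, 'gripper_width': 85.57181620144881}
```

View pics/top0.png

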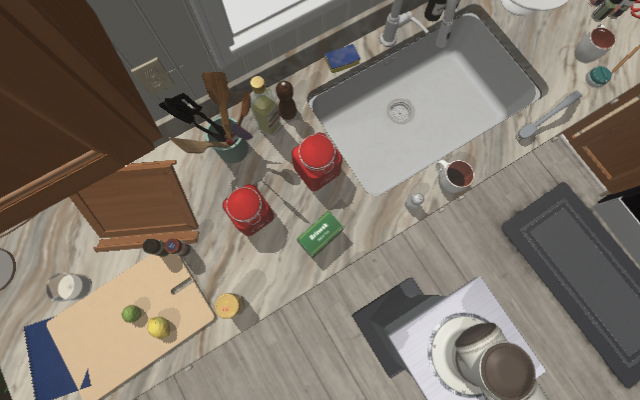

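View pics/side0.png

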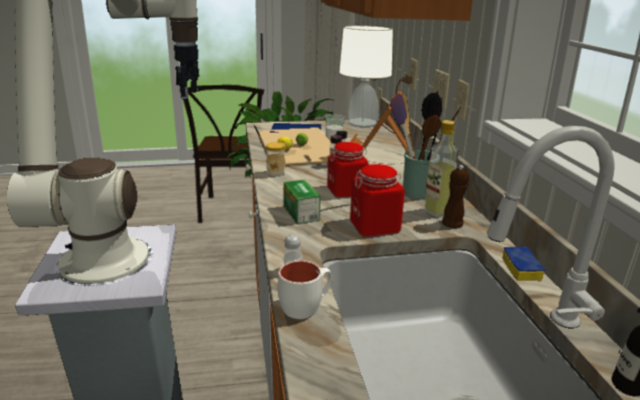

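The top view shows the green box at about (320,234), in front of the gap between the canisters at (247,210) and (317,161). The honey jar is at (229,305), the salt shaker at (417,200) and the mug at (457,176). The side view confirms that everything is standing.

```bash
cat > h.py <<'E'
import cv2,numpy as np
from bench import *
def cloud(n,p,d):
    m=camera_model(n);K=np.array(m["K"]);D=np.array(m["dist"],float);R=cv2.Rodrigues(np.array(m["rvec"],float))[0];t=np.array(m["tvec"],float).ravel()
    v,u=np.mgrid[:400,:640]; q=cv2.undistortPoints(np.stack([u,v],-1).reshape(-1,1,2).astype(float),K,D).reshape(400,640,2)
    c=np.dstack([q,np.ones((400,640))])*d[...,None]
    return (c-t)@R
def masks(p):
    h=cv2.cvtColor(p,cv2.COLOR_BGR2HSV);H,S,V=cv2.split(h)
    return dict(green=(H>50)&(H<80)&(S>90),red=((H<6)|(H>174))&(S>150)&(V>60))
def rect(P):
    (c,s,a)=cv2.minAreaRect(P[:,:2].astype(np.float32)); return np.round(c,1),np.round(s,1),round(a,1)
E
python3 - <<'E'
from h import *
for n in("top","side"):
    p=cv2.imread(f"pics/{n}0.png");d=np.load(f"pics/{n}0.npy");W=cloud(n,p,d);M=masks(p)
    for k in M:
        m=(M[k]&(d>0)).astype(np.uint8); N,L,st,_=cv2.connectedComponentsWithStats(m)
        for i in range(1,N):
            if st[i,4]<250: continue
            P=W[L==i]
            if P[:,0].min()<150 or P[:,2].max()>250: continue
            zt=np.percentile(P[:,2],98); print(n,k,st[i],"z",zt.round(1))
            for a,b in((zt-8,zt+8),(15,60),(20,110)):
                Q=P[(P[:,2]>a)&(P[:,2]<b)]
                if len(Q)>20: print("  ",round(a),round(b),len(Q),rect(Q),Q.mean(0).round(1))
E
```

```text
top green [300 214  37  35 359] z 79.2
   71 87 357 (array([487.5, 178.2]), array([ 43.6, 114.2]), 11.5) [492.4 179.2  75.5]
   20 110 359 (array([487.5, 178.2]), array([ 43.6, 114.2]), 11.5) [492.5 178.9  75.5]
top red [300 133  34  34 846] z 166.4
   158 174 701 (array([668.1,  76.7]), array([85.8, 81.9]), 7.4) [667.6  76.9 162.3]
top red [292 145  32  34 289] z 128.1
   120 136 198 (array([663.9, 115.2]), array([107.4,  35.4]), 11.3) [655.3 117.5 123.9]
   20 110 32 (array([667.2, 133.4]), array([71.1,  1.5]), 4.5) [675.5 134.   89.6]
top red [227 185  42  35 911] z 151.8
   144 160 635 (array([647.1, 315.9]), array([76.5, 79.3]), 46.2) [646.8 315.1 147.7]
   20 110 90 (array([650.2, 276.5]), array([ 29.4, 101.1]), 88.0) [645.9 273.6 107.7]
side green [284 180  36  42 543] z 76.2
   68 84 371 (array([485.9, 174.6]), array([ 63.3, 126.8]), 13.0) [486.5 168.   73.7]
   15 60 126 (array([455.8, 166.3]), array([  4.7, 108.7]), 12.0) [458.7 153.1  32.3]
   20 110 480 (array([485.2, 174.6]), array([ 65.8, 126.6]), 12.0) [480.3 164.   65.1]
side red [335 141  29  12 252] z 149.0
   141 157 187 (array([649.6, 306.8]), array([77.5, 75.2]), 80.6) [648.  302.  145.5]
side red [ 328  153   77   84 4164] z 162.2
   154 170 393 (array([670.6,  69.6]), array([87.4, 84.4]), 25.3) [666.4  61.8 159.9]
   15 60 1128 (array([662.5, 162.2]), array([309.5, 235.4]), 72.3) [647.7  97.9  37.5]
   20 110 2567 (array([656.4, 172.3]), array([322.3, 234.2]), 69.5) [648.  114.4  68.6]
```

Run:
```python
from h import *
a=np.radians(5);ex=np.array([np.cos(a),np.sin(a)]);ey=np.array([-np.sin(a),np.cos(a)]);F=np.array([668,77.])
def fit(P,ax,lo,hi,w):  # line fit: coordinate ax as function of other
    X=np.c_[(P[:,:2]-F)@ex,(P[:,:2]-F)@ey]
    Q=X[(np.abs(X[:,ax]-w)<8)&(X[:,1-ax]>lo)&(X[:,1-ax]<hi)]
    if len(Q)<25: return len(Q)
    for _ in range(3):
        k=np.polyfit(Q[:,1-ax],Q[:,ax],1); r=Q[:,ax]-np.polyval(k,Q[:,1-ax]); Q=Q[np.abs(r)<2*r.std()+.1]
    return len(Q),"slope deg",np.degrees(k[0]).round(2),"at mid",np.polyval(k,(lo+hi)/2).round(2),"sd",r.std().round(2)
for n in("top","side"):
    p=cv2.imread(f"pics/{n}0.png");d=np.load(f"pics/{n}0.npy");W=cloud(n,p,d);M=masks(p)
    P=W[(d>0)&M["red"]];P=P[(P[:,2]>15)&(P[:,2]<115)]
    print(n,"flour front",fit(P,0,-45,45,-56)," side-",fit(P,1,-45,45,-57)," side+",fit(P,1,-45,45,57))
    print(n,"sugar front",fit(P,0,200,280,-53)," side-",fit(P,1,-45,45,186)," side+",fit(P,1,-45,45,294))
    # box by height, no colour
    Z=(d>0)&(W[...,2]>68)&(W[...,2]<86)&(W[...,0]>400)&(W[...,0]<570)&(W[...,1]>80)&(W[...,1]<280)
    N,L,st,_=cv2.connectedComponentsWithStats(Z.astype(np.uint8));i=1+st[1:,4].argmax();Q=W[L==i]
    print(n,"box",st[i],rect(Q),Q.mean(0).round(1))
    # tall things
    for nm,lo,hi,x0,x1,y0,y1 in(("honey",85,110,250,600,300,500),("salt",80,100,250,700,-200,60),("mug",80,100,250,750,-350,-20)):
        Z=(d>0)&(W[...,2]>lo)&(W[...,2]<hi)&(W[...,0]>x0)&(W[...,0]<x1)&(W[...,1]>y0)&(W[...,1]<y1)
        N,L,st,_=cv2.connectedComponentsWithStats(Z.astype(np.uint8))
        for i in range(1,N):
            if st[i,4]>15: print("  ",nm,st[i],rect(W[L==i]))
```

```text
top flour front 0  side- 0  side+ (47, 'slope deg', np.float64(-0.08), 'at mid', np.float64(56.09), 'sd', np.float64(0.43))
top sugar front (36, 'slope deg', np.float64(-0.84), 'at mid', np.float64(-46.91), 'sd', np.float64(1.29))  side- (47, 'slope deg', np.float64(-0.24), 'at mid', np.float64(191.35), 'sd', np.float64(1.46))  side+ (42, 'slope deg', np.float64(0.71), 'at mid', np.float64(288.93), 'sd', np.float64(1.59))
top box [ 297  210   47   46 1032] (array([484.1, 176.2]), array([ 66.4, 120.3]), 11.3) [484.1 176.8  75.3]
   honey [241 218  20  14  91] (array([595.4, 330.4]), array([ 8.5, 60.4]), 0.5)
   honey [217 293  23  26 424] (array([444.8, 475.9]), array([48.1, 63.2]), 89.6)
   salt [332 165  10   9  20] (array([614.1,  43.1]), array([ 2.5, 33. ]), 7.7)
   salt [413 193  12  11  93] (array([ 423.8, -107.2]), array([29.2, 30.5]), 12.8)
   mug [443 160  31  29 183] (array([ 423.4, -245.1]), array([81.7, 82.7]), 61.1)
   mug [413 193  12  11  93] (array([ 423.8, -107.2]), array([29.2, 30.5]), 12.8)
side flour front (330, 'slope deg', np.float64(2.47), 'at mid', np.float64(-
[... 250 characters left out ...]
side- (549, 'slope deg', np.float64(-0.85), 'at mid', np.float64(184.95), 'sd', np.float64(2.95))  side+ 1
side box [284 180  37  21 486] (array([487.8, 173.4]), array([ 66.2, 129.8]), 11.4) [488.3 165.3  73.5]
   honey [266 143  20   9 146] (array([449.5, 474.1]), array([60.9, 51.3]), 6.3)
   honey [328 156   5   9  27] (array([597.2, 324.2]), array([ 4.5, 46.5]), 1.6)
   salt [357 196  38  14 278] (array([650.5,  23.2]), array([38.5, 94.3]), 66.4)
   salt [286 235  14   8  89] (array([ 426.4, -115. ]), array([25.3, 27.5]), 60.7)
   mug [286 235  14   8  89] (array([ 426.4, -115. ]), array([25.3, 27.5]), 60.7)
   mug [279 260  50  29 471] (array([ 426.6, -248.6]), array([87.8, 81.8]), 57.0)
```

```bash
cat > to.py <<'E'
import sys,numpy as np
from bench import read_state
from scipy.spatial.transform import Rotation as R
x,y,z,yaw=map(float,sys.argv[1:5]);s=read_state();r=R.from_quat(s["ee_rot"])
Rt=R.from_euler('z',yaw,degrees=True)*R.from_euler('x',180,degrees=True)
print("clock",s["clock"],"pos",s["position"].round(1),"yaw",np.degrees(np.arctan2(*r.as_matrix()[[1,0],0])).round(2),"F",s["contact_force"].round(1))
print("shift m",(r.inv().apply(np.array([x,y,z])-s["position"])/1000).round(4),"turn",(r.inv()*Rt).as_rotvec().round(4))
E
python3 to.py 410 161 150 11.4
```

```text
clock 0.1 pos [179.  598.3 230.3] yaw -16.67 F [-0.5  0.6 -0.7]
shift m [0.3467 0.3525 0.0811] turn [ 1.9e-03  4.0e-04 -4.9e-01]
```

```bash
python3 -m handwheel '[[0.043,0.044,0.01,0,0,-0.061,1],[0.087,0.088,0.02,0,0,-0.122,1],[0.13,0.132,0.03,0,0,-0.184,1],[0.173,0.176,0.04,0,0,-0.245,1],[0.217,0.22,0.05,0,0,-0.306,1],[0.26,0.264,0.061,0,0,-0.368,1],[0.303,0.308,0.071,0,0,-0.429,1],[0.347,0.3525,0.081,0.002,0,-0.49,1],[0.347,0.3525,0.081,0.002,0,-0.49,1],[0.347,0.3525,0.081,0.002,0,-0.49,1]]'; python3 to.py 410 161 15 11.4
python3 - <<'E'
from h import *
p,d=get_image("side");cv2.imwrite("pics/s1.png",p)
E
```

```text
clock: 1.35
position: [410.6, 161.4, 150.2]
ee_rot: [0.995, 0.099, 0.0, -0.001]
contact_force: [0.0, 0.6, -0.2]
gripper_width: 85.6
grasp_force: 0.0
clock 1.35 pos [410.6 161.4 150.2] yaw 11.34 F [ 0.   0.6 -0.2]
shift m [-0.0007  0.0005  0.1352] turn [-0.0019 -0.0004 -0.0011]
```

View pics/s1.png

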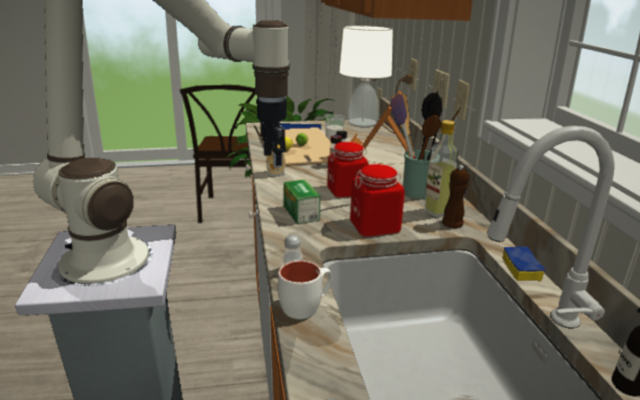

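The gripper at about (275,150) is clear of the box at (300,200). I'll go down behind it, then make contact slowly.

```bash
python3 -m handwheel '[[0,0,0.03,0,0,0,1],[0,0,0.06,0,0,0,1],[0,0,0.09,0,0,0,1],[0,0,0.12,0,0,0,1],[0,0,0.133,0,0,0,1],[0,0,0.133,0,0,0,1]]'; python3 -m handwheel '[[0.005,0,0,0,0,0,1],[0.01,0,0,0,0,0,1],[0.015,0,0,0,0,0,1],[0.02,0,0,0,0,0,1],[0.024,0,0,0,0,0,1],[0.027,0,0,0,0,0,1],[0.03,0,0,0,0,0,1],[0.033,0,0,0,0,0,1],[0.036,0,0,0,0,0,1],[0.036,0,0,0,0,0,1]]'
cat > m.py <<'E'
from h import *
import sys
n="top";p,d=get_image(n);W=cloud(n,p,d)
cv2.imwrite(f"pics/t_{sys.argv[1]}.png",p);np.save(f"pics/t_{sys.argv[1]}.npy",d)
M=masks(p)
k=np.ones((3,3),np.uint8)
g=cv2.morphologyEx(M["green"].astype(np.uint8),cv2.MORPH_CLOSE,np.ones((9,9)))
g=cv2.dilate(g,k)>0
Z=g&(d>0)&(abs(W[...,2]-77)<8)&(W[...,0]>350)
N,L,st,_=cv2.connectedComponentsWithStats(Z.astype(np.uint8));i=1+st[1:,4].argmax();Q=W[L==i]
c,s,a=rect(Q);print("box",st[i],c,s,a)
E
python3 m.py 1
```

```text
clock: 2.15
position: [410.2, 162.6, 17.0]
ee_rot: [0.995, 0.1, -0.0, -0.001]
contact_force: [0.8, -0.0, 0.3]
gripper_width: 85.0
grasp_force: 0.0
clock: 3.4
position: [445.9, 168.9, 17.2]
ee_rot: [0.995, 0.099, 0.0, -0.001]
contact_force: [-1.8, 0.0, -0.8]
gripper_width: 85.3
grasp_force: 0.1
box [297 220  19  28 257] [497.2 203. ] [41.7 74.3] 14.7
```

```bash
python3 to.py 502.8 187.2 17 4.5
```

```text
clock 3.45 pos [445.8 168.9  17.2] yaw 11.41 F [-1.3 -0.4 -1.2]
shift m [ 0.0595 -0.0067  0.0002] turn [-0.0019 -0.0003  0.1205]
```

```bash
python3 -m handwheel '[[0.006,-0.0007,0,0,0,0.012,1],[0.012,-0.0013,0,0,0,0.024,1],[0.018,-0.002,0,0,0,0.036,1],[0.024,-0.0027,0,0,0,0.048,1],[0.03,-0.0034,0,0,0,0.06,1],[0.036,-0.004,0,0,0,0.072,1],[0.042,-0.0047,0,0,0,0.084,1],[0.048,-0.0054,0,0,0,0.096,1],[0.054,-0.006,0,0,0,0.108,1],[0.0595,-0.0067,0,0,0,0.12,1]]'; python3 -m handwheel '[[0,0,0,0,0,0,1],[-0.01,0,0,0,0,0,1],[-0.03,0,0,0,0,0,1],[-0.07,0,0,0,0,0,1],[-0.11,0,0,0,0,0,1],[-0.11,0,-0.03,0,0,0,1],[-0.11,0,-0.08,0,0,0,1],[-0.11,0.06,-0.13,0,0,0,1],[-0.11,0.12,-0.13,0,0,0,1],[-0.11,0.18,-0.13,0,0,0,1]]'; python3 m.py 2;python3 to.py 502.8 187.2 17 4.5
```

```text
clock: 4.7
position: [503.2, 187.4, 17.3]
ee_rot: [0.999, 0.039, 0.0, -0.001]
contact_force: [-0.7, -0.3, -0.4]
gripper_width: 85.2
grasp_force: 0.6
clock: 5.95
position: [407.0, 5.4, 148.4]
ee_rot: [0.999, 0.041, 0.002, -0.002]
contact_force: [0.8, -0.4, -0.1]
gripper_width: 85.7
grasp_force: 0.0
box [283 197  42  38 807] [545.8 190.5] [ 63.9 119.7] 3.3
clock 6.0 pos [ 4.052e+02 -3.000e-01  1.475e+02] yaw 4.21 F [ 0.1 -3.2 -0.2]
shift m [ 0.111  -0.1796  0.1309] turn [-0.0016 -0.0006 -0.0051]
```

View pics/t_2.png

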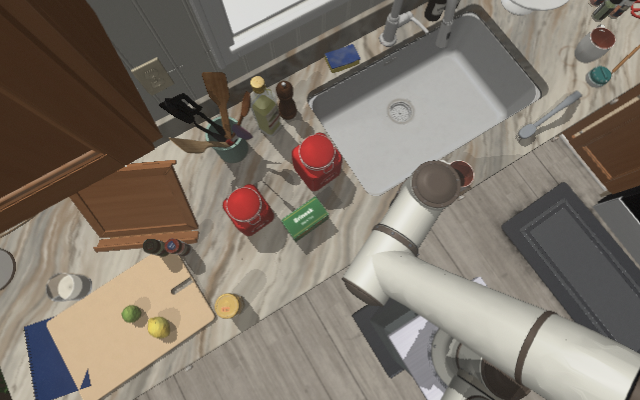

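The box is at (304,216), just in front of the gap, and the canisters haven't moved. Next I'll measure the relative pose more precisely.

```bash
cat > rel.py <<'E'
from h import *
import sys
def edges(P,c,yaw,hx,hy):
    """refine top-face rectangle: line fits to the extremes on each side, in frame (c,yaw)"""
    a=np.radians(yaw);B=np.array([[np.cos(a),np.sin(a)],[-np.sin(a),np.cos(a)]]);X=(P[:,:2]-c)@B.T;o={}
    for ax,h in((0,hy),(1,hx)):
        t=X[:,1-ax];b=np.arange(-h+8,h-7,4.)
        for f,nm in((np.min,"-"),(np.max,"+")):
            q=[(u,f(X[abs(t-u)<2.5,ax])) for u in b if (abs(t-u)<2.5).sum()>3]
            u,v=np.array(q).T;k=np.polyfit(u,v,1);r=v-np.polyval(k,u);g=abs(r)<2*r.std()+.1;k=np.polyfit(u[g],v[g],1)
            o["xy"[ax]+nm]=(k[1].round(2),np.degrees(np.arctan(k[0])).round(2))
    return o
n="top";fr=[get_image(n) for _ in range(5)];p=fr[0][0];d=np.median([f[1] for f in fr],0).astype(np.float32);W=cloud(n,p,d)
cv2.imwrite(f"pics/r_{sys.argv[1]}.png",p);np.save(f"pics/r_{sys.argv[1]}.npy",d)
red=masks(p)["red"]; Cs=[]
for z,c0 in((165,(668,77)),(151,(647,316))):
    for lo in(14,8):
        Q=W[(d>0)&(W[...,2]>z-lo)&(W[...,2]<z+8)&(np.hypot(W[...,0]-c0[0],W[...,1]-c0[1])<75)&red]
        (c,r)=cv2.minEnclosingCircle(Q[:,:2].astype(np.float32));hull=cv2.convexHull(Q[:,:2].astype(np.float32));m=cv2.moments(hull)
        cc=np.array([m["m10"],m["m01"]])/m["m00"];print("lid",z,lo,"circ",np.round(c,1),round(r,1),"hull",cc.round(1),"rect",rect(Q)[0])
    Cs.append(cc)
v=Cs[1]-Cs[0];yaw=np.degrees(np.arctan2(-v[0],v[1]));print("dist",np.hypot(*v).round(1),"yaw",yaw.round(2))
Z=(d>0)&(W[...,2]>70)&(W[...,2]<84)&(W[...,0]>400)&(W[...,0]<720)&(W[...,1]>100)&(W[...,1]<290)
g=cv2.dilate(cv2.morphologyEx(masks(p)["green"].astype(np.uint8),cv2.MORPH_CLOSE,np.ones((9,9))),np.ones((3,3)))>0
N,L,st,_=cv2.connectedComponentsWithStats((Z&g).astype(np.uint8));i=1+st[1:,4].argmax();Q=W[L==i]
c,s,_=rect(Q);e=edges(Q,c,yaw,35,61);print("box rect",c,s,"edges in canister yaw",e)
a=np.radians(yaw);B=np.array([[np.cos(a),np.sin(a)],[-np.sin(a),np.cos(a)]])
off=np.array([(e["x-"][0]+e["x+"][0])/2,(e["y-"][0]+e["y+"][0])/2])
dth=np.mean([-e["x-"][1],-e["x+"][1]]);print("box rel flour x',y'",(B@(c-Cs[0])+off).round(1),"yaw off (long)",dth.round(2),"(short)",np.mean([e["y-"][1],e["y+"][1]]).round(2))
E
python3 rel.py 1
```

```text
lid 165 14 circ [669.4  77.2] 45.4 hull [669.2  77.4] rect [668.3  77.3]
lid 165 8 circ [668.6  76.2] 44.4 hull [668.9  76.4] rect [669.2  77.2]
lid 151 14 circ [648.1 316.3] 42.7 hull [648.  316.1] rect [647.9 316.1]
lid 151 8 circ [647.3 314.8] 41.2 hull [647.4 315.2] rect [647.1 316. ]
dist 239.8 yaw 5.15
box rect [545.2 190.5] [ 63.9 119.6] edges in canister yaw {'x-': (np.float64(-23.21), np.float64(-1.32)), 'x+': (np.float64(31.08), np.float64(0.7)), 'y-': (np.float64(-57.93), np.float64(-5.45)), 'y+': (np.float64(57.83), np.float64(5.94))}
box rel flour x',y' [-109.1  124.6] yaw off (long) 0.31 (short) 0.25
```

Run:
```python
import cv2
p=cv2.imread("pics/r_1.png")[125:245,215:350];cv2.imwrite("pics/c1.png",cv2.resize(p,None,fx=4.9,fy=4.9,interpolation=cv2.INTER_NEAREST))
```

```text
(no output)
```

View pics/c1.png

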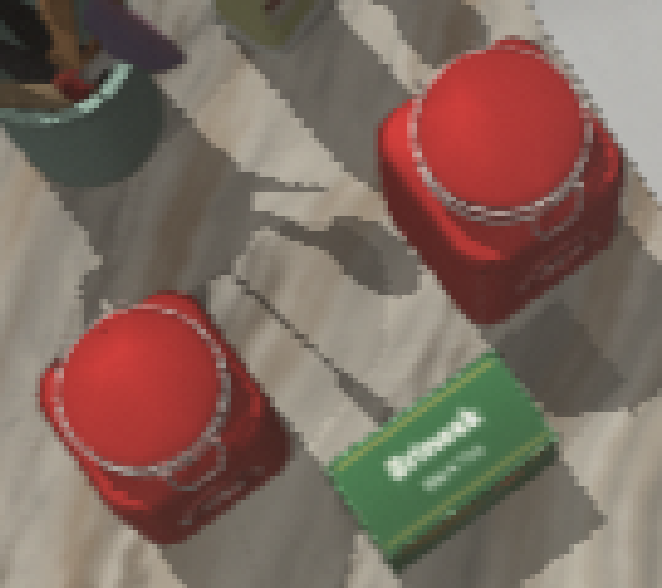

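The crop shows the box outline and the canister base edges sharply. I'll fit lines to these silhouettes, each cast onto the plane it lies on.

```bash
cat > ln.py <<'E'
from h import *
import sys
F=np.array([668.9,76.9]);YAW=5.0;a=np.radians(YAW);B=np.array([[np.cos(a),np.sin(a)],[-np.sin(a),np.cos(a)]])
m=camera_model("top");K=np.array(m["K"]);D=np.array(m["dist"],float);R=cv2.Rodrigues(np.array(m["rvec"],float))[0];t=np.array(m["tvec"],float).ravel();C=-R.T@t
def cast(uv,z):
    q=cv2.undistortPoints(uv.reshape(-1,1,2).astype(float),K,D).reshape(-1,2);r=np.c_[q,np.ones(len(q))]@R
    X=C+r*((z-C[2])/r[:,2])[:,None];return (X[:,:2]-F)@B.T
def contour(p,score,thr,near):
    S=8;s=cv2.resize(score.astype(np.float32),None,fx=S,fy=S,interpolation=cv2.INTER_LINEAR)
    cs,_=cv2.findContours((s>thr).astype(np.uint8),cv2.RETR_EXTERNAL,cv2.CHAIN_APPROX_NONE)
    cs=[c.reshape(-1,2) for c in cs if len(c)>600]
    c=min(cs,key=lambda c:np.hypot(*(c.mean(0)/S-near)));return (c+.5)/S-.5
def line(c,z,ax,val,lo,hi,w=7):
    X=cast(c,z);X=X[(abs(X[:,ax]-val)<w)&(X[:,1-ax]>lo)&(X[:,1-ax]<hi)]
    if len(X)<30:return None,None
    k=0
    for _ in range(5):
        k=np.polyfit(X[:,1-ax],X[:,ax],1);r=X[:,ax]-np.polyval(k,X[:,1-ax]);X=X[abs(r)<2*r.std()+.05]
    return np.polyval(k,(lo+hi)/2).round(2),np.degrees(np.arctan(k[0])).round(2)*(-1 if ax==0 else 1)
if __name__=="__main__":
    p=np.mean([get_image("top")[0] for _ in range(4)],0) if len(sys.argv)<2 else cv2.imread(sys.argv[1]).astype(float)
    cv2.imwrite("pics/last.png",p);b,g,r=[p[...,i] for i in range(3)]
    red=(r-np.maximum(b,g))/(r+g+b+1);gre=(g-np.maximum(b,r))/(r+g+b+1)
    fl=contour(p,red,.25,(317,161));su=contour(p,red,.25,(247,210));
    print("offset, yaw rel",YAW)
    print("flour front",line(fl,0,0,-56,-40,40),"+y",line(fl,0,1,57,-40,30),"-y",line(fl,125,1,-57,-30,30,12))
    print("sugar front",line(su,0,0,-53,205,275),"-y",line(su,115,1,186,-35,35),"+y",line(su,115,1,294,-35,35))
    bx=contour(p,gre,.1,tuple(map(float,sys.argv[2:4])) if len(sys.argv)>3 else (304,216))
    X=cast(bx,40).mean(0);X0=X
    for _ in range(2):
        e=[line(bx,0,0,X[0]-35,X[1]-50,X[1]+50,10),line(bx,77,0,X[0]+35,X[1]-50,X[1]+50,10),line(bx,77,1,X[1]-61,X[0]-25,X[0]+25,10),line(bx,0,1,X[1]+61,X[0]-25,X[0]+25,10)]
        X=np.array([(e[0][0]+e[1][0])/2,(e[2][0]+e[3][0])/2])
    print("box near,far,-y,+y",e,"centre",X,"size",e[1][0]-e[0][0],e[3][0]-e[2][0])
E
python3 ln.py pics/r_1.png
```

```text
offset, yaw rel 5.0
flour front (None, None) +y (None, None) -y (np.float64(-50.59), np.float64(-7.14))
sugar front (None, None) -y (np.float64(189.19), np.float64(0.07)) +y (np.float64(289.76), np.float64(1.32))[ WARN:0@0.353] global loadsave.cpp:1063 imwrite_ Unsupported depth image for selected encoder is fallbacked to CV_8U.
Traceback (most recent call last):
  File "ln.py", line 32, in <module>
    X=np.array([(e[0][0]+e[1][0])/2,(e[2][0]+e[3][0])/2])
                 ~~~~~~~^~~~~~~~
TypeError: unsupported operand type(s) for +: 'float' and 'NoneType'
```

Run:
```python
from ln import *
p=cv2.imread("pics/r_1.png").astype(float);b,g,r=[p[...,i] for i in range(3)]
red=(r-np.maximum(b,g))/(r+g+b+1);gre=(g-np.maximum(b,r))/(r+g+b+1)
for nm,s,th,nr in(("fl",red,.25,(317,161)),("su",red,.25,(247,210)),("bx",gre,.1,(304,216))):
    c=contour(p,s,th,nr)
    print(nm,c.min(0),c.max(0))
    for z in(0,77,120):
        X=cast(c,z);print(z,[np.percentile(X[:,i],q).round(1) for i in(0,1) for q in(0,5,25,50,75,95,100)])
X=cast(c,0)
for y in range(60,200,10): 
    q=X[abs(X[:,1]-y)<2,0]; print(y,q.min().round(1) if len(q) else None,end="; ")
```

```text
fl [299.3125 132.5625] [333.4375 166.8125]
0 [np.float64(-5.1), np.float64(-3.8), np.float64(11.2), np.float64(51.1), np.float64(88.2), np.float64(100.1), np.float64(101.6), np.float64(-88.4), np.float64(-86.9), np.float64(-77.0), np.float64(-39.0), np.float64(0.7), np.float64(16.5), np.float64(18.0)]
77 [np.float64(-25.0), np.float64(-23.8), np.float64(-9.8), np.float64(27.3), np.float64(61.7), np.float64(72.9), np.float64(74.2), np.float64(-67.1), np.float64(-65.8), np.float64(-56.5), np.float64(-21.2), np.float64(15.7), np.float64(30.4), np.float64(31.8)]
120 [np.float64(-36.1), np.float64(-35.0), np.float64(-21.6), np.float64(13.9), np.float64(47.0), np.float64(57.6), np.float64(59.0), np.float64(-55.3), np.float64(-53.9), np.float64(-45.1), np.float64(-11.2), np.float64(24.1), np.float64(38.2), np.float64(39.5)]
su [222.5625 183.9375] [268.6875 219.4375]
0 [np.float64(-31.0), np.float64(-25.2), np.float64(2.6), np.float64(40.1), np.float64(72.3), np.float64(88.3), np.float64(91.6), np.float64(185.5), np.float64(186.1), np.float64(195.7), np.float64(216.0), np.float64(276.8), np.
[... 881 characters left out ...]
 [np.float64(-139.0), np.float64(-137.6), np.float64(-136.9), np.float64(-89.5), np.float64(-87.8), np.float64(-82.5), np.float64(-81.6), np.float64(65.7), np.float64(66.7), np.float64(82.1), np.float64(128.6), np.float64(168.9), np.float64(183.9), np.float64(184.6)]
120 [np.float64(-145.3), np.float64(-144.0), np.float64(-143.3), np.float64(-97.9), np.float64(-96.3), np.float64(-91.2), np.float64(-90.4), np.float64(72.0), np.float64(73.0), np.float64(87.7), np.float64(132.2), np.float64(170.9), np.float64(185.2), np.float64(185.9)]
60 -127.1; 70 -126.3; 80 -126.2; 90 -126.1; 100 -126.1; 110 -125.9; 120 -125.9; 130 -126.3; 140 -125.8; 150 -125.8; 160 -125.4; 170 -125.8; 180 -127.6; 190 None;
```

```bash
sed -i 's|    S=8;|    score=cv2.morphologyEx(score.astype(np.float32),cv2.MORPH_CLOSE,cv2.getStructuringElement(cv2.MORPH_ELLIPSE,(7,7)));S=8;|' ln.py
sed -i 's|imwrite("pics/last.png",p)|imwrite("pics/last.png",p.astype(np.uint8))|' ln.py
python3 ln.py pics/r_1.png
```

```text
offset, yaw rel 5.0
flour front (None, None) +y (np.float64(53.35), np.float64(0.61)) -y (np.float64(-52.08), np.float64(-0.72))
sugar front (None, None) -y (np.float64(189.17), np.float64(0.03)) +y (np.float64(290.84), np.float64(-0.03))
box near,far,-y,+y [(np.float64(-134.13), np.float64(-0.62)), (np.float64(-82.58), np.float64(-0.29)), (np.float64(66.85), np.float64(-2.02)), (np.float64(181.03), np.float64(2.49))] centre [-108.355  123.94 ] size 51.55 114.18
```

```bash
cat > tc.py <<'E'
import sys,numpy as np,subprocess
from bench import read_state
x,y,z,yaw=map(float,sys.argv[1:5]);a=np.radians(5.0);B=np.array([[np.cos(a),np.sin(a)],[-np.sin(a),np.cos(a)]]);F=np.array([668.9,76.9])
w=F+np.array([x,y])@B;s=read_state();print("now x'y'",(B@(s["position"][:2]-F)).round(1),flush=True)
subprocess.run(["python3","to.py",str(w[0]),str(w[1]),str(z),str(yaw+5)])
E
python3 tc.py -172 124.3 100 -0.3
```

```text
now x'y' [-267.2  -46.7]
clock 6.25 pos [406.7   7.  146.9] yaw 4.59 F [-0.1 -0.3 -0.2]
shift m [ 0.094  -0.1716  0.0474] turn [-0.0022 -0.001  -0.0018]
```

```bash
python3 -m handwheel '[[0.02,-0.043,0,0,0,0,1],[0.04,-0.086,0.01,0,0,0,1],[0.06,-0.129,0.02,0,0,0,1],[0.08,-0.15,0.03,0,0,0,1],[0.094,-0.1716,0.047,0,0,0,1],[0.094,-0.1716,0.09,0,0,0,1],[0.094,-0.1716,0.13,0,0,0,1],[0.094,-0.1716,0.13,0,0,0,1],[0.094,-0.1716,0.13,0,0,0,1]]'; python3 tc.py -141.4 121.8 17 0
```

```text
clock: 7.38
position: [487.5, 186.8, 18.2]
ee_rot: [0.999, 0.041, 0.001, -0.001]
contact_force: [0.4, 0.1, 0.1]
gripper_width: 85.7
grasp_force: 0.0
now x'y' [-171.1  125.3]
clock 7.375 pos [487.5 186.8  18.2] yaw 4.69 F [0.4 0.1 0.1]
shift m [0.0298 0.0033 0.0013] turn [-0.0026 -0.002  -0.0055]
```

```bash
python3 -m handwheel '[[0.007,0,0.001,0,0,0,1],[0.012,0,0.001,0,0,0,1],[0.016,0,0.001,0,0,-0.002,1],[0.019,0.0006,0.001,0,0,-0.004,1],[0.022,0.0012,0.001,0,0,-0.0055,1],[0.025,0.0018,0.001,0,0,-0.0055,1],[0.028,0.0024,0.001,0,0,-0.0055,1],[0.03,0.0028,0.001,0,0,-0.0055,1],[0.03,0.0028,0.001,0,0,-0.0055,1]]'; python3 tc.py -141.4 121.8 17 0; python3 -m handwheel '[[-0.01,0,0,0,0,0,1],[-0.03,0,0,0,0,0,1],[-0.07,0,0,0,0,0,1],[-0.12,0,-0.02,0,0,0,1],[-0.12,0,-0.06,0,0,0,1],[-0.12,0.03,-0.11,0,0,0,1],[-0.12,0.08,-0.13,0,0,0,1],[-0.12,0.13,-0.13,0,0,0,1],[-0.12,0.18,-0.13,0,0,0,1],[-0.12,0.18,-0.13,0,0,0,1]]'; python3 rel.py 2; python3 ln.py pics/r_2.png 300 212
```

```text
clock: 8.5
position: [517.4, 184.8, 16.1]
ee_rot: [0.999, 0.042, 0.0, -0.001]
contact_force: [-1.4, -0.8, -0.1]
gripper_width: 85.5
grasp_force: 0.0
now x'y' [-141.5  120.7]
clock 8.5 pos [517.4 184.8  16.1] yaw 4.84 F [-1.4 -0.8 -0.1]
shift m [ 0.0001 -0.0011 -0.0009] turn [-0.0021 -0.0007 -0.0027]
clock: 9.75
position: [412.1, -7.4, 145.9]
ee_rot: [0.999, 0.04, 0.0, -0.001]
contact_force: [-0.5, 0.2, -0.6]
gripper_width: 85.4
grasp_force: 0.0
lid 165 14 circ [669.   77.1] 45.5 hull [669.   77.4] rect [669.5  77.7]
lid 165 8 circ [668.6  77.2] 45.1 hull [668.9  76.7] rect [669.   77.3]
lid 151 14 circ [648.1 316.1] 42.6 hull [648.1 316.1] rect [648. 316.]
lid 151 8 circ [647.2 315. ] 40.5 hull [647.2 315.2] rect [647.  315.8]
dist 239.6 yaw 5.2
box rect [560.8 189.4] [ 59.8 119.5] edges in canister yaw {'x-': (np.float64(-25.84), np.float64(-2.66)), 'x+': (np.float64(28.39), np.float64(0.27)), 'y-': (np.float64(-57.44), np.float64(-3.52)), 'y+': (np.float64(57.76), np.float64(4.93))}
box rel flour x',y' [-96.2 122.2] yaw off (long) 1.2 (short) 0.7
offset, yaw rel 5.0
flour front (None, None) +y (np.float64(53.39), np.float64(0.83)) -y (np.float64(-52.11), np.float64(-0.64))
sugar front (None, None) -y (np.float64(189.17), np.float64(-0.0)) +y (np.float64(290.83), np.float64(-0.1))Traceback (most recent call last):
  File "ln.py", line 32, in <module>
    X=np.array([(e[0][0]+e[1][0])/2,(e[2][0]+e[3][0])/2])
                 ~~~~~~~^~~~~~~~
TypeError: unsupported operand type(s) for +: 'float' and 'NoneType'
```

Run:
```python
import cv2
p=cv2.imread("pics/r_2.png")[170:240,250:340];cv2.imwrite("pics/c2.png",cv2.resize(p,None,fx=8,fy=8,interpolation=cv2.INTER_CUBIC))
from ln import *
P=p.astype(float);b,g,r=[P[...,i] for i in range(3)];s=(g-np.maximum(b,r))/(r+g+b+1)
for q in ((25,45),(26,46),(27,47),(28,48),(29,49)): print(q, s[q[1]-10:q[1]+22:2,q[0]+15].round(2))
```

```text
(25, 45) [-0.01  0.02  0.1   0.14  0.15  0.14  0.15  0.15  0.15  0.15  0.14  0.14
  0.14  0.07  0.01 -0.02]
(26, 46) [ 0.02  0.13  0.12  0.15  0.12  0.09  0.15  0.15  0.15  0.14  0.15  0.14
  0.14  0.11  0.02 -0.01]
(27, 47) [ 0.13  0.09  0.15  0.13  0.02  0.06  0.15  0.15  0.15  0.14  0.14  0.14
  0.07  0.12  0.04 -0.  ]
(28, 48) [ 0.06  0.16  0.15  0.02  0.03  0.07  0.15  0.14  0.14  0.14  0.14  0.08
  0.12  0.07  0.05 -0.01]
(29, 49) [ 0.16  0.15  0.1   0.02  0.02  0.13  0.14  0.15  0.14  0.14  0.1   0.12
  0.06  0.06  0.02 -0.01]
```

View pics/c2.png

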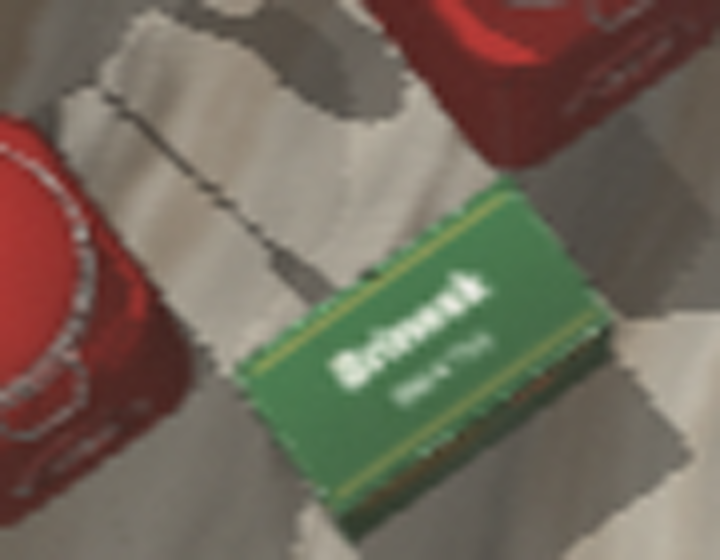

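The crop shows the top face sharply: corners at (240,370), (510,180), (612,318) and (340,515). The near and +y sides are dark, and the box's right end is just short of the flour canister's front. I'll use a threshold for the top face only.

```bash
cat > bx.py <<'E'
from ln import *
def box(f,near,x0,y0,thr=.085):
    p=cv2.imread(f).astype(float);b,g,r=[p[...,i] for i in range(3)];s=(g-np.maximum(b,r))/(r+g+b+1)
    c=contour(p,s,thr,near)
    e=[line(c,77,0,x0+35,y0-48,y0+48,8),line(c,77,0,x0-35,y0-48,y0+48,8),line(c,77,1,y0-61,x0-25,x0+22,8),line(c,77,1,y0+61,x0-25,x0+22,8)]
    print("far,near,-y,+y (top face, offset, yaw rel):",*[(float(v),float(w)) if v is not None else None for v,w in e])
    if e[2][0] is not None and e[3][0] is not None: print("mid y'",(e[2][0]+e[3][0])/2,"len",e[3][0]-e[2][0])
if __name__=="__main__":
    for th in(.06,.075,.09): box(sys.argv[1],tuple(map(float,sys.argv[2:4])),float(sys.argv[4]),float(sys.argv[5]),th)
E
python3 bx.py pics/r_2.png 303 213 -95.5 122; echo before; python3 bx.py pics/r_1.png 304 216 -109.5 124
```

```text
far,near,-y,+y (top face, offset, yaw rel): (-68.09, -0.02) (-133.49, -0.45) (62.97, -0.77) (183.03, -0.79)
mid y' 123.0 len 120.06
far,near,-y,+y (top face, offset, yaw rel): (-68.3, -0.04) (-132.67, -0.41) (63.45, -0.86) (182.58, -0.37)
mid y' 123.01500000000001 len 119.13000000000001
far,near,-y,+y (top face, offset, yaw rel): None (-132.04, -0.44) (63.93, -0.71) (182.02, 0.08)
mid y' 122.97500000000001 len 118.09
before
far,near,-y,+y (top face, offset, yaw rel): (-81.49, -0.64) (-146.74, -0.85) (65.6, -2.05) (185.26, -0.04)
mid y' 125.42999999999999 len 119.66
far,near,-y,+y (top face, offset, yaw rel): (-81.88, -0.48) (-145.95, -0.63) (66.09, -2.1) (184.79, 0.38)
mid y' 125.44 len 118.69999999999999
far,near,-y,+y (top face, offset, yaw rel): (-82.2, -0.17) (-145.32, -0.76) (66.6, -2.14) (184.25, 0.7)
mid y' 125.425 len 117.65
```

```bash
python3 tc.py -155 120.7 100 -0.2
```

```text
now x'y' [-262.2  -58.3]
clock 10.0 pos [412.8  -4.1 145.9] yaw 4.95 F [-0.8 -0.3 -0.5]
shift m [ 0.107  -0.179   0.0463] turn [-0.0021 -0.0007  0.0027]
```

```bash
python3 -m handwheel '[[0.02,-0.043,0,0,0,0,1],[0.04,-0.086,0.01,0,0,0,1],[0.06,-0.129,0.02,0,0,0,1],[0.085,-0.16,0.03,0,0,0,1],[0.107,-0.179,0.046,0,0,0,1],[0.107,-0.179,0.09,0,0,0,1],[0.107,-0.179,0.13,0,0,0,1],[0.107,-0.179,0.13,0,0,0,1],[0.107,-0.179,0.13,0,0,0,1],[0.107,-0.179,0.13,0,0,0,1]]'; python3 tc.py -133 119.7 16 0
```

```text
clock: 11.25
position: [505.3, 183.8, 18.1]
ee_rot: [0.999, 0.043, 0.002, -0.002]
contact_force: [-0.8, -0.6, -0.0]
gripper_width: 85.5
grasp_force: 0.0
now x'y' [-153.7  120.7]
clock 11.25 pos [505.3 183.8  18.1] yaw 4.9 F [-0.8 -0.6 -0. ]
shift m [0.0207 0.001  0.0022] turn [-0.0038 -0.0037 -0.0017]
```

```bash
python3 -m handwheel '[[0.006,0,0,0,0,0,1],[0.01,0,0,0,0,0,1],[0.013,0,0,0,0,-0.001,1],[0.016,0.0004,0,0,0,-0.0017,1],[0.019,0.0008,0,0,0,-0.0017,1],[0.021,0.0011,0,0,0,-0.0017,1],[0.021,0.0011,0,0,0,-0.0017,1]]'; python3 tc.py -100 119.7 16 0
```

```text
clock: 12.12
position: [525.5, 183.4, 16.1]
ee_rot: [0.999, 0.043, 0.0, -0.001]
contact_force: [-1.4, -0.3, -0.1]
gripper_width: 85.7
grasp_force: 0.0
now x'y' [-133.6  118.5]
clock 12.125 pos [525.5 183.4  16.1] yaw 4.94 F [-1.4 -0.3 -0.1]
shift m [ 0.0336 -0.0012  0.0001] turn [-0.002  -0.0005 -0.001 ]
```

```bash
python3 -m handwheel '[[-0.01,0,0,0,0,0,1],[-0.03,0,0,0,0,0,1],[-0.07,0,0,0,0,0,1],[-0.12,0,-0.02,0,0,0,1],[-0.12,0,-0.06,0,0,0,1],[-0.12,0.03,-0.11,0,0,0,1],[-0.12,0.08,-0.13,0,0,0,1],[-0.12,0.13,-0.13,0,0,0,1],[-0.12,0.18,-0.13,0,0,0,1],[-0.12,0.18,-0.13,0,0,0,1]]'; python3 rel.py 3; python3 bx.py pics/r_3.png 301 211 -92 121.5;python3 tc.py -147 118.7 100 0
```

```text
clock: 13.38
position: [420.6, -8.9, 145.9]
ee_rot: [0.999, 0.041, 0.0, -0.001]
contact_force: [0.0, -0.3, -0.2]
gripper_width: 85.5
grasp_force: 0.0
lid 165 14 circ [669.3  77.2] 45.5 hull [669.1  77.4] rect [669.   77.9]
lid 165 8 circ [668.6  76.8] 45.0 hull [668.5  77. ] rect [669.   76.9]
lid 151 14 circ [648.  316.1] 42.6 hull [648.  316.1] rect [647.8 316.1]
lid 151 8 circ [647.1 315.7] 41.2 hull [647.2 315.4] rect [646.5 314.9]
dist 239.4 yaw 5.12
box rect [566.7 189.1] [ 63.7 119.4] edges in canister yaw {'x-': (np.float64(-25.29), np.float64(-1.85)), 'x+': (np.float64(30.35), np.float64(-0.38)), 'y-': (np.float64(-57.28), np.float64(-4.64)), 'y+': (np.float64(59.08), np.float64(0.08))}
box rel flour x',y' [-88.9 121.7] yaw off (long) 1.12 (short) -2.28
far,near,-y,+y (top face, offset, yaw rel): (-60.42, 0.05) (-125.94, -0.57) (62.24, -0.21) (182.14, 0.66)
mid y' 122.19 len 119.89999999999998
far,near,-y,+y (top face, offset, yaw rel): (-60.85, 0.07) (-125.0, -0.56) (62.69, -0.1) (181.66, 0.75)
mid y' 122.175 len 118.97
far,near,-y,+y (top face, offset, yaw rel): (-61.31, 0.05) (-124.34, -0.54) (63.17, -0.02) (181.11, 0.86)
mid y' 122.14000000000001 len 117.94000000000001
now x'y' [-253.9  -60.6]
clock 13.625 pos [421.3  -5.6 145.9] yaw 5.05 F [ 0.2 -0.3 -0.2]
shift m [ 0.107  -0.1791  0.0463] turn [-0.0021 -0.0007  0.0009]
```

```bash
python3 -m handwheel '[[0.02,-0.043,0,0,0,0,1],[0.04,-0.086,0.01,0,0,0,1],[0.06,-0.129,0.02,0,0,0,1],[0.085,-0.16,0.03,0,0,0,1],[0.107,-0.179,0.046,0,0,0,1],[0.107,-0.179,0.09,0,0,0,1],[0.107,-0.179,0.13,0,0,0,1],[0.107,-0.179,0.13,0,0,0,1],[0.107,-0.179,0.13,0,0,0,1],[0.107,-0.179,0.13,0,0,0,1]]'; python3 tc.py -100 118.3 16 0
```

```text
clock: 14.88
position: [513.5, 182.4, 18.2]
ee_rot: [0.999, 0.044, 0.002, -0.002]
contact_force: [-0.7, 0.1, 0.6]
gripper_width: 85.4
grasp_force: 0.0
now x'y' [-145.6  118.6]
clock 14.875 pos [513.5 182.4  18.2] yaw 5.0 F [-0.7  0.1  0.6]
shift m [0.0456 0.0003 0.0024] turn [-0.0039 -0.0039  0.    ]
```

```bash
python3 -m handwheel '[[0.006,0,0,0,0,0,1],[0.01,0,0,0,0,0,1],[0.013,0,0,0,0,0,1],[0.017,0,0,0,0,0,1],[0.021,0,0,0,0,0,1],[0.025,0,0,0,0,0,1],[0.029,0,0,0,0,0,1],[0.033,0,0,0,0,0,1]]'; python3 tc.py -100 118.3 16 0
```

```text
clock: 15.88
position: [545.5, 184.1, 16.1]
ee_rot: [0.999, 0.043, 0.0, -0.001]
contact_force: [-2.2, -0.2, -0.5]
gripper_width: 85.2
grasp_force: 0.3
now x'y' [-113.6  117.6]
clock 15.875 pos [545.5 184.1  16.1] yaw 4.95 F [-2.2 -0.2 -0.5]
shift m [ 0.0136 -0.0007  0.0001] turn [-0.0019 -0.0002 -0.0009]
```

```bash
python3 -m handwheel '[[0.004,0,0,0,0,0,1],[0.008,-0.0002,0,0,0,0,1],[0.012,-0.0003,0,0,0,0,1],[0.016,-0.0004,0,0,0,0,1],[0.02,-0.0004,0,0,0,0,1],[0.024,-0.0004,0,0,0,0,1],[0.028,-0.0004,0,0,0,0,1],[0.032,-0.0004,0,0,0,0,1]]'; python3 tc.py -70 118.3 16 0
```

```text
clock: 16.88
position: [577.3, 187.3, 16.2]
ee_rot: [0.999, 0.043, 0.0, -0.001]
contact_force: [-2.0, 0.5, 0.4]
gripper_width: 85.3
grasp_force: 0.5
now x'y' [-81.6 117.9]
clock 16.875 pos [577.3 187.3  16.2] yaw 4.95 F [-2.   0.5  0.4]
shift m [ 0.0116 -0.0004  0.0002] turn [-0.002  -0.0002 -0.0009]
```

```bash
python3 -m handwheel '[[0.003,0,0,0,0,0,1],[0.006,0,0,0,0,0,1],[0.008,0,0,0,0,0,1],[0.008,0,0,0,0,0,1]]'; python3 tc.py -70 118.3 16 0; python3 -m handwheel '[[-0.01,0,0,0,0,0,1],[-0.03,0,0,0,0,0,1],[-0.07,0,0,0,0,0,1],[-0.12,0,-0.02,0,0,0,1],[-0.16,0,-0.06,0,0,0,1],[-0.16,0.03,-0.11,0,0,0,1],[-0.16,0.08,-0.13,0,0,0,1],[-0.16,0.13,-0.13,0,0,0,1],[-0.16,0.18,-0.13,0,0,0,1],[-0.16,0.18,-0.13,0,0,0,1]]'; python3 rel.py 4; python3 bx.py pics/r_4.png 284 186 -31 121.5;python3 tc.py -147 118.7 100 0
python3 - <<'E'
import cv2
p=cv2.imread("pics/r_4.png")[125:245,215:350];cv2.imwrite("pics/c4.png",cv2.resize(p,None,fx=4.9,fy=4.9,interpolation=cv2.INTER_CUBIC))
E
```

```text
clock: 17.38
position: [585.4, 188.1, 16.3]
ee_rot: [0.999, 0.043, 0.0, -0.001]
contact_force: [-0.1, -0.1, -0.2]
gripper_width: 85.5
grasp_force: 0.0
now x'y' [-73.5 118. ]
clock 17.375 pos [585.4 188.1  16.3] yaw 4.95 F [-0.1 -0.1 -0.2]
shift m [ 0.0035 -0.0003  0.0003] turn [-0.0022 -0.0009 -0.0009]
clock: 18.62
position: [440.6, -7.8, 146.1]
ee_rot: [0.999, 0.041, 0.001, -0.001]
contact_force: [-0.0, -0.3, -0.0]
gripper_width: 85.1
grasp_force: 0.0
lid 165 14 circ [669.5  77.9] 45.7 hull [669.2  77.5] rect [668.2  77.8]
lid 165 8 circ [668.2  76.2] 45.0 hull [668.2  76.5] rect [667.2  76.7]
lid 151 14 circ [648.3 316. ] 42.6 hull [648. 316.] rect [647.8 316. ]
lid 151 8 circ [646.9 315.5] 41.3 hull [647.3 315.3] rect [646.5 314.7]
dist 239.7 yaw 5.0
box rect [626.2 194.9] [ 64.6 119.7] edges in canister yaw {'x-': (np.float64(-26.72), np.float64(-1.85)), 'x+': (np.float64(30.64), np.float64(-0.34)), 'y-': (np.float64(-57.68), np.float64(-2.52)), 'y+': (np.float64(59.03), np.float64(-0.09))}
box rel flour x',y' [-29.5 122.3] yaw off (long) 1.1 (short) -1.3
far,near,-y,+y (top face, offset, yaw rel): (-0.71, 0.4) (-66.27, 0.32) (63.98, -1.07) (182.63, -0.5)
mid y' 123.30499999999999 len 118.65
far,near,-y,+y (top face, offset, yaw rel): (-1.15, 0.37) (-65.21, 0.16) (64.3, -1.37) (182.21, -0.31)
mid y' 123.255 len 117.91000000000001
far,near,-y,+y (top face, offset, yaw rel): (-1.64, 0.38) (-64.49, 0.27) (64.63, -1.64) (181.73, -0.12)
mid y' 123.17999999999999 len 117.1
now x'y' [-233.9  -61.3]
clock 18.875 pos [441.2  -4.5 145.9] yaw 5.05 F [ 0.4 -0.2 -0.3]
shift m [ 0.087  -0.1798  0.0464] turn [-0.0021 -0.0008  0.0008]
```

View pics/c4.png

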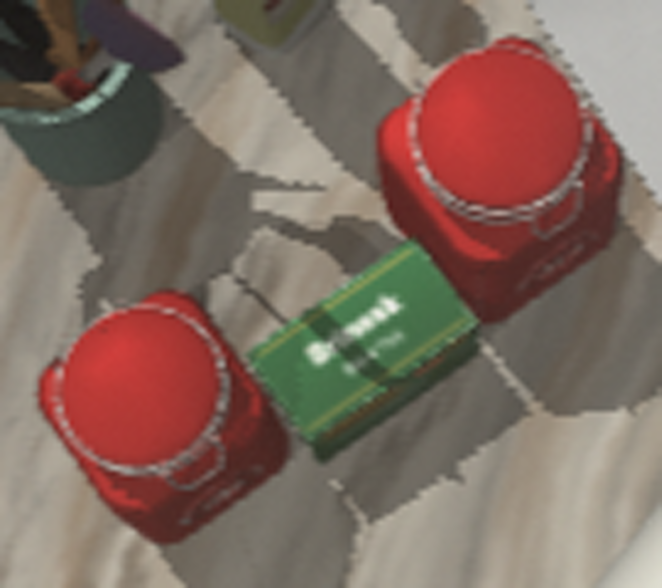

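The box is between the canisters, which haven't moved. Its near base edge runs (318,460)–(480,350) and still stands roughly 10 mm proud of the line of the fronts. I'll compare the base edges numerically on z=0.

```bash
cat > fr.py <<'E'
from ln import *
def fr(f,near,bthr=.03):
    p=cv2.imread(f).astype(float);b,g,r=[p[...,i] for i in range(3)]
    red=(r-np.maximum(b,g))/(r+g+b+1);gre=(g-np.maximum(b,r))/(r+g+b+1)
    for nm,s,th,n,lo,hi in(("flour",red,.3,(317,161),-38,38),("sugar",red,.3,(247,210),205,272),("box",gre,bthr,near,75,165)):
        X=cast(contour(p,s,th,n),0);q=[]
        for y in np.arange(lo,hi,3.):
            k=X[abs(X[:,1]-y)<1.5,0]
            if len(k): q.append((y,k.min()))
        u,v=np.array(q).T;g=abs(v-np.median(v))<4;k=np.polyfit(u[g],v[g],1)
        print(nm,"near base edge x'",np.median(v[g]).round(2),"at ends",np.polyval(k,[lo,hi]).round(2),"yaw rel",-np.degrees(k[0]).round(2),g.sum(),len(g))
fr(sys.argv[1],tuple(map(float,sys.argv[2:4])))
E
python3 fr.py pics/r_4.png 288 196; python3 fr.py pics/r_2.png 303 214
```

```text
flour near base edge x' -22.16 at ends [-22.07 -23.21] yaw rel 0.86 23 26
sugar near base edge x' -23.18 at ends [-23.11 -23.39] yaw rel 0.24 23 23
box near base edge x' -62.64 at ends [-62.61 -62.77] yaw rel 0.1 30 30
flour near base edge x' -23.06 at ends [-22.96 -22.65] yaw rel -0.23 24 26
sugar near base edge x' -22.96 at ends [-23.04 -22.77] yaw rel -0.23 23 23
box near base edge x' -131.14 at ends [-130.79 -131.38] yaw rel 0.37 30 30
```

The base edges at z=0 read: box near side -64.8, flour front -55.6, sugar front -53. That matches the given sizes, so the box needs about 10.3 mm more.

```bash
python3 -m handwheel '[[0.02,-0.043,0,0,0,0,1],[0.04,-0.086,0.01,0,0,0,1],[0.06,-0.129,0.02,0,0,0,1],[0.085,-0.16,0.03,0,0,0,1],[0.115,-0.18,0.046,0,0,0,1],[0.137,-0.18,0.09,0,0,0,1],[0.137,-0.18,0.13,0,0,0,1],[0.137,-0.18,0.13,0,0,0,1],[0.137,-0.18,0.13,0,0,0,1],[0.137,-0.18,0.13,0,0,0,1]]'; python3 tc.py -63.2 117.7 16 0
```

```text
clock: 20.12
position: [563.2, 187.1, 18.5]
ee_rot: [0.999, 0.044, 0.002, -0.002]
contact_force: [-1.3, 1.0, 0.8]
gripper_width: 85.7
grasp_force: 0.0
now x'y' [-95.7 118.9]
clock 20.125 pos [563.2 187.1  18.5] yaw 5.01 F [-1.3  1.   0.8]
shift m [0.0325 0.0013 0.0026] turn [-0.0037 -0.0041  0.0002]
```

```bash
python3 -m handwheel '[[0.007,0,0,0,0,0,1],[0.014,0,0,0,0,0,1],[0.019,0,0,0,0,0,1],[0.022,0,0,0,0,0,1],[0.025,0.0002,0,0,0,0,1],[0.028,0.0004,0,0,0,0,1],[0.031,0.0006,0,0,0,0,1],[0.0325,0.0007,0,0,0,0,1],[0.0325,0.0007,0,0,0,0,1]]'; python3 tc.py -63.2 117.7 16 0; python3 -m handwheel '[[-0.01,0,0,0,0,0,1],[-0.03,0,0,0,0,0,1],[-0.07,0,0,0,0,0,1],[-0.12,0,-0.02,0,0,0,1],[-0.16,0,-0.06,0,0,0,1],[-0.16,0.03,-0.11,0,0,0,1],[-0.16,0.08,-0.13,0,0,0,1],[-0.16,0.13,-0.13,0,0,0,1],[-0.16,0.18,-0.13,0,0,0,1],[-0.16,0.18,-0.13,0,0,0,1]]'; python3 rel.py 5 | tail -5
cat > pr.py <<'E'
from ln import *
p=cv2.imread(sys.argv[1]).astype(np.float32)
def prof(pts,z):
    w=np.array([F+np.array(q)@B for q in pts]);P3=np.c_[w,np.full(len(w),z)]
    uv=cv2.projectPoints(P3,np.array(m["rvec"],float),np.array(m["tvec"],float),K,D)[0].reshape(-1,2).astype(np.float32)
    return cv2.remap(p,uv[:,0],uv[:,1],cv2.INTER_LINEAR).reshape(-1,3).astype(int)
for y in(75,95,145,165): print("near y",y,[(x,int(c[1])) for x,c in zip(range(-70,-40,2),prof([(x,y) for x in range(-70,-40,2)],0))])
for x in(-40,-15): print("z77 +y x",x,[(y,*map(int,c)) for y,c in zip(range(172,196,2),prof([(x,y) for y in range(172,196,2)],77))])
for x in(-40,-15): print("z77 -y x",x,[(y,*map(int,c)) for y,c in zip(range(50,74,2),prof([(x,y) for y in range(50,74,2)],77))])
cv2.imwrite("pics/c5.png",cv2.resize(p[125:245,215:350],None,fx=4.9,fy=4.9,interpolation=cv2.INTER_CUBIC))
E
python3 pr.py pics/r_5.png; python3 fr.py pics/r_5.png 286 193|tail -1
```

```text
clock: 21.25
position: [594.2, 188.0, 16.0]
ee_rot: [0.999, 0.043, -0.0, -0.001]
contact_force: [-2.5, 0.2, -0.9]
gripper_width: 85.3
grasp_force: 0.0
now x'y' [-64.7 117.2]
clock 21.25 pos [594.2 188.   16. ] yaw 4.92 F [-2.5  0.2 -0.9]
shift m [ 0.0015 -0.0005 -0.    ] turn [-0.0019  0.0006 -0.0013]
clock: 22.5
position: [450.5, -7.7, 146.3]
ee_rot: [0.999, 0.041, 0.001, -0.001]
contact_force: [0.1, -0.2, -0.2]
gripper_width: 85.1
grasp_force: 0.0
lid 151 14 circ [648.2 316. ] 42.6 hull [648.  316.1] rect [648. 316.]
lid 151 8 circ [647.  314.5] 41.0 hull [646.8 315.1] rect [646.9 314.3]
dist 239.5 yaw 5.2
box rect [634.9 195.6] [ 65.1 119.7] edges in canister yaw {'x-': (np.float64(-26.93), np.float64(1.11)), 'x+': (np.float64(30.46), np.float64(-0.39)), 'y-': (np.float64(-57.28), np.float64(-9.59)), 'y+': (np.float64(57.93), np.float64(2.86))}
box rel flour x',y' [-20.9 122. ] yaw off (long) -0.36 (short) -3.36
near y 75 [(-70, 99), (-68, 96), (-66, 95), (-64, 94), (-62, 90), (-60, 86), (-58, 81), (-56, 71), (-54, 60), (-52, 56), (-50, 58), (-48, 60), (-46, 63), (-44, 65), (-42, 
[... 1007 characters left out ...]
(192, 42, 45, 123), (194, 40, 43, 109)]
z77 -y x -40 [(50, 39, 43, 91), (52, 38, 42, 90), (54, 38, 41, 90), (56, 36, 39, 87), (58, 36, 40, 81), (60, 38, 44, 76), (62, 58, 73, 86), (64, 74, 100, 88), (66, 75, 110, 76), (68, 73, 109, 71), (70, 72, 108, 70), (72, 72, 109, 70)]
z77 -y x -15 [(50, 38, 41, 102), (52, 37, 41, 94), (54, 37, 39, 91), (56, 36, 39, 90), (58, 35, 38, 85), (60, 38, 45, 77), (62, 55, 74, 75), (64, 73, 105, 76), (66, 80, 121, 76), (68, 78, 120, 74), (70, 78, 120, 74), (72, 78, 121, 74)]
box near base edge x' -53.78 at ends [-53.57 -53.97] yaw rel 0.25 30 30[ WARN:0@0.258] global loadsave.cpp:1063 imwrite_ Unsupported depth image for selected encoder is fallbacked to CV_8U.
```

View pics/c5.png

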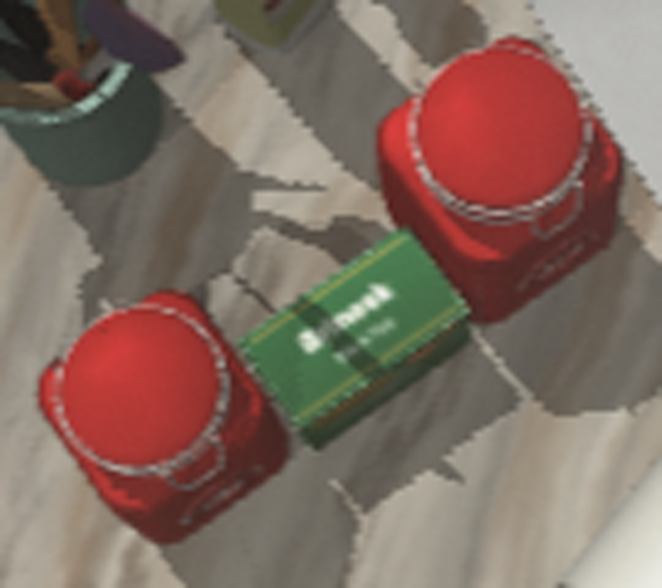

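The box sits square between the canisters. By the same reading, its near base edge is at -55.8, against fronts at -55.6 and -53. The canisters haven't moved and the arm is clear, so I'm handing it in.

```bash
python3 -c "
from bench import *
print(job_done())"
```

```text
the job is handed in; nothing more can be done
None
```

The tea box was pushed into the gap and handed in: it sits square between the canisters with its near side within about 3 mm of both fronts, and in the pictures the canisters have not moved.

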